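# Load a vial tray into the autosampler

### The arm

A 6-joint arm with a two-finger parallel gripper is mounted at the origin on the work surface. World frame = base frame: x ahead of the robot, y to its left, z up, the work surface at z = 0. Lengths are in mm, angles in degrees, forces in N, time in s.
With the tool pointing down it reaches from about 350 to 850 mm from the base axis. Payload 8.1 kg.
Tool frame: the origin (TCP) lies midway between the tips of the shut fingers; the grasp point (between the pads) lies 19 mm behind it; z points along the fingers, y is the line along which they close (so a half turn about z gives the same grasp; the last joint's range is limited). The gripper opens to 85 mm and grips with 20 to 120 N. Pads are 22 mm wide; open, the fingers measure 114 mm over their backs; the gripper's body (76 mm by 85 mm) begins 54 mm behind the grasp point. The pads swing forward as they close: fully open they stand 13 mm farther back than shut.
Start: joints at [70.852, 7.471, 85.268, -0, 87.261, -4.893], TCP at [147.722, 581.535, 231.292] pointing down, gripper open.
Joint ranges: [-169.43, 169.43], [-51.17, 129.36], [1.28, 143.12], [-76.62, 256.62], [0, 156.53], [-152.29, 152.29]. Speed limits (degrees/s): [136.94, 136.94, 159.86, 180, 180, 180].

### API

Orientations are given as [roll, pitch, yaw] about the fixed x, y, z axes, in that order (R = Rz(yaw) Ry(pitch) Rx(roll)).
In Python, from bench import sensors, optics, r gives the robot as it stands.
- The arm moves only by the tool apply_moves, never from a script. Its argument "targets" is a list of rows, each a list of 7 numbers: the shift along the tool's x, y, z in mm, then the turn, a rotation vector about the tool's x, y, z in rad, then the closure, from 0 (fully open) to 1 (shut). In form: [[x, y, z, wx, wy, wz, claw], ...]. A call has 1 to 20 rows; each row shifts and turns the commanded pose from where the row before left it, along the tool's axes as they then stand; what a row does not reach is not made up. A row lasts 1/8 s, in which the tool goes at most 62.5 mm and 10.7 degrees, less where a joint would pass 70% of its speed; a pose out of reach is approached as far as the arm can. A call is refused whole if a number of a shift passes 62.5 or a number of a turn 0.188, either way. A call with a gripper value outside its range is refused whole. The fingers move at their own pace and stop on an object; "force" is the grip in N (left out, the last holds). Time passes only in rows, so rows that do not move let the fingers close. It gives the time, the measured TCP pose, the force, the opening and the grip force at its end, in the units of the state.
- sensors.sense(): the state, without advancing time (a new reading comes with each control period).
- optics.snapshot(name): name is "scene" or "top" or "wrist"; returns the picture (384x512x3 uint8, red, green, blue); there is no depth.
- optics.get_calibration(name): a dict with "camera_matrix" (3x3 intrinsics, pixels), "pose" (4x4, takes a point from camera to world coordinates). Camera axes: x right, y down, z forward; pixel columns grow to the right and rows downward; lengths in mm; the calibration is good to about 2 mm. A picture is of the moment at which its call begins: read the wrist's pose just before it. get_calibration takes no time and is no camera call; for the wrist camera it gives the pose at the moment of the call.
- r.hand_in(): hands the job in; it is judged then, once.
The state is a dict: "time": time; "joint_pos": joint angles; "qd": joint speeds; "joint_efforts": joint torques, N m; "tool_pos": TCP position; "tcp_rot": TCP orientation; "ft_force": force on the tool from outside, world axes, zero at the start; "wrist_torque": the same for the moment, N m; "finger_gap": finger opening in mm; "grip_force": force on a finger pad.
Only numpy, scipy, OpenCV 4.12 (cv2) and the standard library are available. Lean on these libraries where they do the work, as an engineer would, in place of code of your own. Each camera call takes 0.05 s, during which the arm holds its last target. There are 200 camera calls.

### The job

Load the full vial tray that stands on the bench into the free lane of the autosampler: set it on the loading ledge, nose first, slide it along the lane under the front lip until it is fully home against the back stop, then swing the hood fully down. Keep the tray upright all the way, and leave the trays already loaded and everything else on the bench where they are.

Things in the scene. Friction and masses are not known exactly. Their poses are not given: they have to be found in the camera images.
- tray: the full vial tray on the bench: black, 144 long (x, -72 to 72), 58 wide (y), about 0.3 kg, with 15 vials (3 by 5, fixed in it, green and blue caps) to 48 high. Origin: centre of its underside, z up, +x to the nose. From x = -40 to 62 a block 34 high; nose (x 62 to 72) narrowed to 46 wide, 30 high; handle end (x -72 to -40) a low step 16 high with an upright fin
- tray_grip (a point): the tray's balance point, 10 ahead of its origin (tray x = 10), 27 above its underside, inside the 34 high block: grip here across the 58 width to carry it, with the fingertips 15 or more above its underside so that they clear the lane's rails
- tray_fin (a point): middle of the tray's grip fin: 28 long along the tray, 10 thick, from 16 to 46 above the underside; this point is at tray x = -56, 36 above the underside. The tray can be pushed by the fin's flat end (at tray x = -70) with shut fingers, or pinched by it
- sampler: the autosampler, fixed, white, 345 wide (y), 475 deep, 200 high. Origin on the bench under the middle of the front lip's face; +x points into it. Loading ledge at x = -165 to 0: flat deck 35 above the bench, open above while the hood is up. Housing at x = 0 to 310. The lip over the bay (x = 0 to 100) spans heights 96 to 145. Three lanes centred at y = -85, 0, 85
- lane: the free lane (any of the three): two aluminium rails 9 high, 4 thick, 63 apart inside, on the deck. Origin on the deck (35 above the bench) where the tray's origin lies when fully home, same axes; +x inwards. Rails straight from x = -13 to a back stop at x = 72 (26 high), flared from x = -52 to -13 to about 77 apart. Lip's face at x = -7, ledge's edge at x = -172
- lane_mouth (a point): where to set the tray's origin down: on the lane's middle line, on the deck, 100 in front of home (lane x = -100). Here the tray stands wholly on the ledge, nose in the flare, 21 short of the lip. When home, its handle end stands 65 out in front of the lip; room above the ledge is free up to the open hood
- hood (a joint): angle of the hood, rad: 0 fully down on its stop, 2.05 to 2.35 at the start (standing open), 2.45 upper stop. A smoked panel in a white frame as wide as the sampler, hinged along the top of the front lip; shut, it slopes 20 degrees down to the front. The stiff hinge (0.55 N m) keeps it where it is left; 4 to 6 N at the bar moves it
- hood_axis (a point): middle of the hood's hinge line, 148 above the bench over the sampler's origin; the line runs along the sampler's y axis
- hood_bar (a point): middle of the hood's round steel grip bar, 10 thick, 130 long, parallel to the hinge line and 168 from it, 39 clear of the hood's edge. Pinch it from above, a finger each side (open only to about 30: wider fingers catch the hood's edge), or push it; it turns in the grasp. Height 148 + 168 sin(a - 0.349), distance in front of the hinge 168 cos(a - 0.349), a = hood's angle
- tray_b: a full tray like the first, already home in one lane. Leave it. Origin as for the tray
- tray_c: a full tray like the first, already home in another lane. Leave it. Origin as for the tray
- tray_empty: an empty tray of the same shape with 15 open holes, its top 34 high, on the bench beside the full one. Leave it. Origin as for the tray
- vial_1: a loose capped vial standing on the bench, 15 across, 47 high. Origin: centre of its underside
- vial_2: another loose capped vial, the same
- bottle: an amber bottle, 86 across, 180 high. Origin: centre of its underside
- beaker: a glass beaker, 72 across, 95 high. Origin: centre of its underside
- cap_jar: a jar, 68 across, 75 high. Origin: centre of its underside
- crimper: hand crimping pliers lying on the bench, about 155 long, 20 high. Origin: near the middle, on the bench
Not all that is in view belongs to the job. What is shaped like the tray but red or turquoise is not meant.

How it is judged (in metres and radians):
On the way:
1. the full tray is home in the free lane, nose first, while the hood is still up (x of tray in the frame of lane between -0.005 and 0.005 m and y of tray in the frame of lane between -0.006 and 0.006 m and x of tray_fin in the frame of lane below -0.04 m and angle between tray's own z axis and vertical below 0.06 rad and value of joint hood above 0.5 rad), for 0.2 s.
At the end, for the whole second after the job is handed in: The full tray lies flat on the deck in the free lane, nose inwards, within 5 mm of the back stop and at rest, and the hood is down to within 0.06 rad of its stop (x of tray in the frame of lane between -0.005 and 0.005 m and y of tray in the frame of lane between -0.006 and 0.006 m and x of tray_fin in the frame of lane below -0.04 m and z of tray in the frame of lane below 0.004 m and angle between tray's own z axis and vertical below 0.06 rad and linear speed of tray below 0.01 m/s and value of joint hood below 0.06 rad); the robot touches nothing.
It fails at once if the full tray is tipped by more than 30 degrees (angle between tray's own z axis and vertical above 0.52 rad).
It fails at once if a tray already loaded is moved by more than 10 mm (distance of any of tray_b, tray_c from where it was at the start of the episode above 0.01 m).
It fails at once if the empty tray or something else on the bench is moved by more than 25 mm or knocked over (distance of any of tray_empty, vial_1, vial_2, bottle, beaker, cap_jar, crimper from where it was at the start of the episode above 0.025 m or angle between any of vial_1, vial_2, bottle, beaker, cap_jar's own z axis and vertical above 0.5 rad).
It also fails if it takes over 70 s, if anything falls off the work surface, if the arm or the gripper's body presses on something with over 40 N, if the wrist force passes 120 N, or if a joint passes its speed limit or range.

## Working session

There is one attempt and no reset: what is moved stays moved. The work goes in short steps, Python scripts to look and compute and a tool call to move; the robot and the scene stay as the last step left them, time stands still between calls to the robot, and variables do not carry over. Pictures are saved under pics/ and viewed, at most 10 in all, crops included, and the job is handed in when it is done.

Besides the shell and the picture viewer there is one more tool, called after "Emit:" as a command line: name --pt "numbers of a row" for each row, then --argument value for the rest. apply_moves: Moves the arm, as the interface text tells. Its arguments: {"type":"object","properties":{"targets":{"type":"array"},"force":{"type":"number"}},"required":["targets"]}

```bash
ls; mkdir -p pics
python3 - <<'E'
from bench import sensors, optics, r
import cv2, numpy as np
print(sensors.sense())
for n in ("scene","top"):
    im=optics.snapshot(n); cv2.imwrite(f"pics/{n}0.png",im[:,:,::-1])
    c=optics.get_calibration(n); print(n,c)
a=cv2.imread("pics/scene0.png");b=cv2.imread("pics/top0.png")
E
```

```text
pics
{'time': 0.0, 'joint_pos': array([ 7.08521323e+01,  7.51505097e+00,  8.53285568e+01, -1.06087222e-04,
        8.72616210e+01, -4.89254108e+00]), 'qd': array([ 0.0894763 ,  0.03963961,  0.02730754,  0.03405327, -0.03862913,
        0.00917582]), 'joint_efforts': array([ 8.88748418e-04, -5.69385874e+01, -5.00559533e+01, -3.52047191e-04,
        1.41741772e-02, -5.58827651e-06]), 'tool_pos': array([147.54082849, 581.01610046, 230.25195078]), 'tcp_rot': array([-1.79895146e+02, -8.86909576e-03,  1.65744670e+02]), 'ft_force': array([-0.27669665,  0.13636321,  0.14818988]), 'wrist_torque': array([-0.00017494,  0.02398061, -0.04501391]), 'grip_force': 0.0, 'finger_gap': 85.81197459945862}
scene {'camera_matrix': array([[397.45606794,   0.        , 260.04279294],
       [  0.        , 397.45606794, 191.4765102 ],
       [  0.        ,   0.        ,   1.        ]]), 'pose': array([[ 8.11094903e-01,  3.96614259e-01, -4.29909511e-01,
         1.03595719e+03],
       [ 5.84670009e-01, -5.71003107e-01,  5.76295439e-01,
        -7.55780928e+02],
       [-1.69126781e-02, -7.18785491e-01, -6.95026172e-01,
         9.97576210e+02],
       [ 0.00000000e+00,  0.00000000e+00,  0.00000000e+00,
         1.00000000e+00]])}
top {'camera_matrix': array([[454.26211742,   0.        , 254.42382471],
       [  0.        , 454.26211742, 180.93020278],
       [  0.        ,   0.        ,   1.        ]]), 'pose': array([[ 2.01730705e-02, -9.79403174e-01,  2.00904133e-01,
         2.63434311e+02],
       [-9.99784098e-01, -2.07623421e-02, -8.26207925e-04,
        -4.83268970e+01],
       [ 4.98043100e-03, -2.00844090e-01, -9.79610559e-01,
         1.26838588e+03],
       [ 0.00000000e+00,  0.00000000e+00,  0.00000000e+00,
         1.00000000e+00]])}
```

View pics/scene0.png

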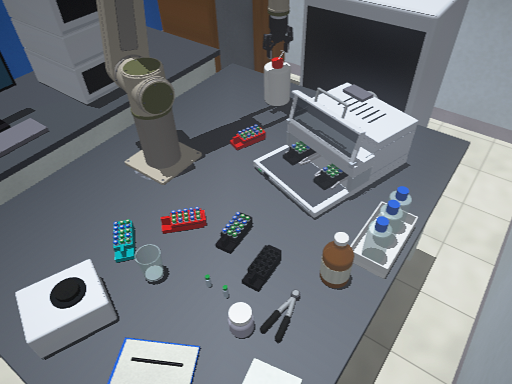

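View pics/top0.png

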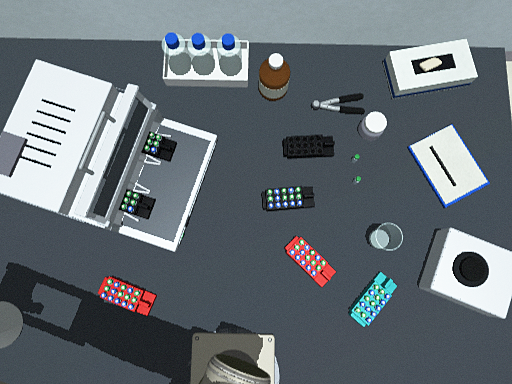

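Candidates in the top view:
- Full black tray with caps, alone on the bench: (288,197).
- Empty black tray: (308,147).
- Loaded black trays: (160,146) and (137,204).
- Red trays: (127,295) and (310,260).
- Turquoise tray: (373,298).

I choose (288,197), with its nose to the left. The free lane is the middle one, near (148,175).

Run:
```python
import cv2, numpy as np
b=cv2.imread("pics/top0.png")
c1=cv2.resize(b[75:255,85:225],None,fx=3.3,fy=3.3,interpolation=cv2.INTER_CUBIC)
c2=cv2.resize(b[175:220,250:325],None,fx=4,fy=4,interpolation=cv2.INTER_CUBIC)
o=np.zeros((max(c1.shape[0],c2.shape[0]),c1.shape[1]+c2.shape[1],3),np.uint8)
o[:c1.shape[0],:c1.shape[1]]=c1;o[:c2.shape[0],c1.shape[1]:]=c2
print(o.shape);cv2.imwrite("pics/crop1.png",o)
```

```text
(594, 762, 3)
```

View pics/crop1.png

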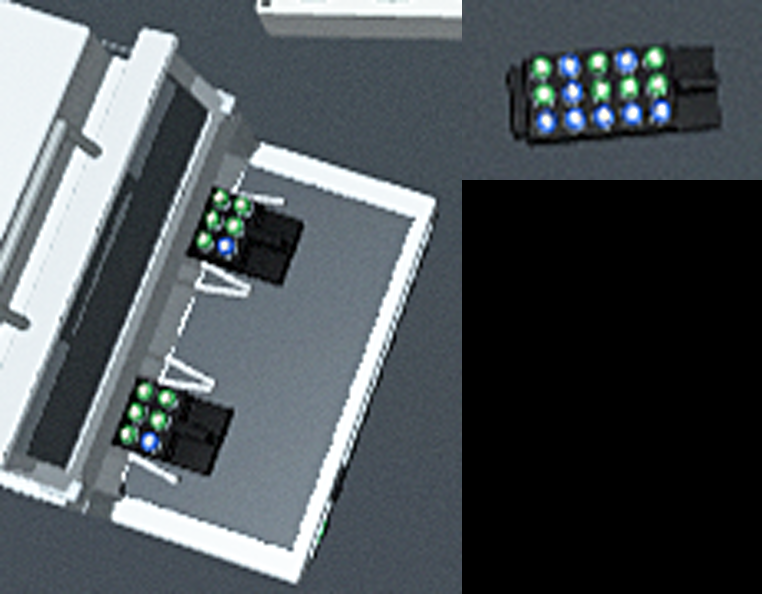

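The crop confirms it: the full tray (3x5 green and blue caps) has its nose left and its fin right. The middle lane is free, with flare tips at crop (248,290) and (210,385). The ledge's front corners are at crop (437,200) and (298,582).

```bash
cat > h.py <<'E'
import cv2, numpy as np
from bench import sensors, optics, r
def cast(uv,c,z):
    K,T=c["camera_matrix"],c["pose"]; uv=np.atleast_2d(uv).astype(float)
    d=(T[:3,:3]@np.linalg.inv(K)@np.c_[uv,np.ones(len(uv))].T).T; o=T[:3,3]
    return (o+d*((z-o[2])/d[:,2])[:,None])[:,:2]
def proj(P,c):
    K,T=c["camera_matrix"],c["pose"]; p=(np.atleast_2d(P)-T[:3,3])@T[:3,:3]; q=p@K.T; return q[:,:2]/q[:,2:]
def caps(im,box,amin=4):
    x0,y0,x1,y1=box; h=cv2.cvtColor(im[y0:y1,x0:x1],cv2.COLOR_RGB2HSV)
    m=((h[...,1]>90)&(h[...,2]>70)&(h[...,0]>40)&(h[...,0]<135)).astype(np.uint8)
    n,l,s,ce=cv2.connectedComponentsWithStats(m)
    return np.array([ce[i]+[x0,y0] for i in range(1,n) if s[i,4]>=amin]),m
E
python3 - <<'E'
from h import *
for n,box in (("top",(255,180,320,215)),("scene",(212,205,258,255))):
    im=cv2.imread(f"pics/{n}0.png")[:,:,::-1].copy(); c=optics.get_calibration(n)
    p,m=caps(im,box); 
    ys,xs=np.nonzero(m); w=cast(np.c_[xs+box[0],ys+box[1]],c,46)
    rc=cv2.minAreaRect(w.astype(np.float32)); print(n,len(p),rc,w.mean(0))
c=optics.get_calibration("top"); off=np.array([85,75])
cr=lambda l:np.array(l)/3.3+off
print("front corners",cast(cr([(437,200),(298,582)]),c,38))
print("tray ends",cast(cr([(302,222),(285,285),(233,407),(212,475)]),c,51))
print("flare tips",cast(cr([(248,293),(211,385)]),c,44))
E
```

```text
top 15 ((471.2679443359375, -131.50433349609375), (53.51240158081055, 92.4822998046875), 6.488504886627197) [ 470.79909293 -132.04259174]
scene 1 ((469.7204284667969, -129.6326141357422), (56.25919723510742, 95.68963623046875), 6.083390235900879) [ 470.00138973 -132.56637037]
front corners [[644.07011065  57.63959289]
 [318.81504123 158.5473769 ]]
tray ends [[618.26162131 169.54201932]
 [563.31409823 180.74634031]
 [459.26538605 217.55269514]
 [402.90134803 231.04843012]]
flare tips [[557.46488978 212.69138546]
 [478.45551285 238.46906848]]
```

Emit:
apply_moves --pt "0 0 0 0 0 0.1728 0" --pt "0 0 0 0 0 0.1728 0" --pt "0 0 0 0 0 0.1728 0" --pt "0 0 0 0 0 0.1728 0" --pt "0 0 0 0 0 0.1728 0" --pt "0 0 0 0 0 0.1728 0" --pt "0 0 0 0 0 0.1728 0" --pt "-35.2 13.2 0 0 0 0 0" --pt "-35.2 13.2 0 0 0 0 0" --pt "-35.2 13.2 0 0 0 0 0" --pt "-35.2 13.2 0 0 0 0 0" --pt "-35.2 13.2 0 0 0 0 0" --pt "-35.2 13.2 0 0 0 0 0"

```text
time: 1.72
tool_pos: [250.3, 379.2, 230.9]
tcp_rot: [-180.0, 0.0, 96.4]
ft_force: [0.6, -0.3, 0.5]
finger_gap: 85.5
grip_force: 0.0
```

Emit:
apply_moves --pt "-36.5 6.5 0 0 0 0 0" --pt "-36.5 6.5 0 0 0 0 0" --pt "-36.5 6.5 0 0 0 0 0" --pt "-36.5 6.5 0 0 0 0 0" --pt "-36.5 6.5 0 0 0 0 0" --pt "-36.5 6.5 0 0 0 0 0" --pt "-36.5 6.5 0 0 0 0 0" --pt "-36.5 6.5 0 0 0 0 0" --pt "-36.5 6.5 0 0 0 0 0" --pt "-34 17.3 0 0 0 0 0" --pt "-34 17.3 0 0 0 0 0" --pt "-34 17.3 0 0 0 0 0" --pt "-34 17.3 0 0 0 0 0" --pt "-34 17.3 0 0 0 0 0" --pt "-34 17.3 0 0 0 0 0"

```text
time: 3.6
tool_pos: [471.5, -131.5, 230.8]
tcp_rot: [-180.0, -0.0, 96.4]
ft_force: [-0.2, 1.5, 0.1]
finger_gap: 85.2
grip_force: 0.0
```

Run:
```python
from h import *
s=sensors.sense(); print(s["time"],s["tool_pos"],s["tcp_rot"],s["joint_pos"])
c=optics.get_calibration("wrist"); im=optics.snapshot("wrist"); cv2.imwrite("pics/w1.png",im[:,:,::-1])
print(c, proj([[470.7,-132,48]],c))
```

```text
3.6 [ 471.46913166 -131.48458652  230.822682  ] [-1.79968896e+02 -2.35607942e-02  9.64268770e+01] [-2.15919149e+01 -9.84307662e+00  1.02391378e+02  6.19385355e-03
  8.74902253e+01 -2.80190717e+01]
{'camera_matrix': array([[300.9898826 ,   0.        , 252.86712183],
       [  0.        , 300.9898826 , 192.01129856],
       [  0.        ,   0.        ,   1.        ]]), 'pose': array([[ 9.93733535e-01,  1.06358105e-01,  3.43746175e-02,
         4.62893412e+02],
       [ 1.11774168e-01, -9.44348367e-01, -3.09374688e-01,
        -5.25295837e+01],
       [-4.42891644e-04,  3.11278197e-01, -9.50318730e-01,
         3.74039785e+02],
       [ 0.00000000e+00,  0.00000000e+00,  0.00000000e+00,
         1.00000000e+00]])} [[251.98521154 168.97948841]]
```

View pics/w1.png

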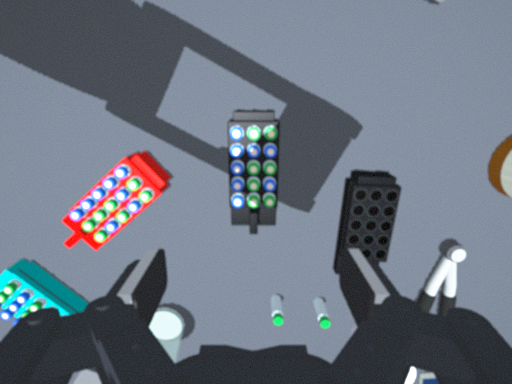

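The wrist view shows the full tray at about (253,167), nose up and aligned with the tool. The empty tray is at (370,220) and the loose vials are at (278,310) and (322,313), all clear of the fingers.

Run:
```python
from h import *
im=cv2.imread("pics/w1.png")[:,:,::-1].copy(); s=sensors.sense(); c=optics.get_calibration("wrist")
box=(222,115,285,212); p,m=caps(im,box,8); ys,xs=np.nonzero(m)
print(len(p),cv2.minAreaRect(cast(np.c_[xs+box[0],ys+box[1]],c,47).astype(np.float32)))
# black body silhouette: block top rear/nose edges (z=34) and fin
g=cv2.cvtColor(im,cv2.COLOR_RGB2GRAY)
print(cast([(228.5,122),(279.5,122)],c,34), cast([(253,234)],c,46),cast([(234.5,112),(274,112)],c,30))
```

```text
15 ((473.3603820800781, -136.02996826171875), (52.62034225463867, 92.73454284667969), 6.112224102020264)
[[441.03123428 -88.9754784 ]
 [496.94797093 -82.76167236]] [[ 482.31716879 -215.67176206]] [[446.42442387 -77.8681323 ]
 [489.80100943 -73.0478063 ]]
```

Emit:
apply_moves --pt "-3.7 1.4 30 0 0 0 0" --pt "0 0 30 0 0 0 0" --pt "0 0 30 0 0 0 0" --pt "0 0 30 0 0 0 0" --pt "0 0 30 0 0 0 0" --pt "0 0 30 0 0 0 0" --pt "0 0 25 0 0 0 0" --pt "0 0 16 0 0 0 0" --pt "0 0 0 0 0 0 0"

```text
time: 4.78
tool_pos: [471.7, -133.4, 9.0]
tcp_rot: [-179.9, -0.1, 96.4]
ft_force: [0.2, 0.5, -0.5]
finger_gap: 85.6
grip_force: 0.0
```

Emit:
apply_moves --pt "0 0 0 0 0 0 0.4" --pt "0 0 0 0 0 0 0.6" --pt "0 0 0 0 0 0 0.6" --pt "0 0 0 0 0 0 0.6" --pt "0 0 0 0 0 0 0.6" --pt "0 0 0 0 0 0 0.6" --force 40

```text
time: 5.52
tool_pos: [474.0, -134.4, 11.8]
tcp_rot: [179.9, 0.1, 96.4]
ft_force: [-1.2, 0.5, 5.9]
finger_gap: 57.4
grip_force: 44.7
```

Emit:
apply_moves --pt "0 0 -20 0 0 0 0.6" --pt "0 0 -30 0 0 0 0.6" --pt "0 0 -30 0 0 0 0.6" --pt "0 0 -30 0 0 0 0.6" --pt "0 0 -30 0 0 0 0.6" --pt "26 4.3 0 0 0 0 0.6" --pt "26 4.3 0 0 0 0 0.6" --pt "26 4.3 0 0 0 0 0.6" --pt "26 4.3 0 0 0 0 0.6" --pt "26 4.3 0 0 0 0 0.6" --pt "26 4.3 0 0 0 0 0.6" --pt "26 4.3 0 0 0 0 0.6" --pt "26 4.3 0 0 0 0 0.6" --pt "26 4.3 0 0 0 0 0.6" --pt "26 4.3 0 0 0 0 0.6" --pt "0 0 0 0 0 0.1 0.6" --pt "0 0 0 0 0 0.1 0.6" --pt "0 0 0 0 0 0.1 0.6" --pt "0 0 0 0 0 0.11 0.6" --pt "0 0 0 0 0 0 0.6"

```text
time: 8.02
tool_pos: [486.2, 129.3, 150.1]
tcp_rot: [-180.0, 0.0, 73.0]
ft_force: [-0.2, 0.3, -3.9]
finger_gap: 57.2
grip_force: 44.8
```

Run:
```python
from h import *
s=sensors.sense(); print(s["time"],s["tool_pos"],s["tcp_rot"],s["finger_gap"],s["grip_force"],s["ft_force"])
c=optics.get_calibration("wrist"); im=optics.snapshot("wrist"); cv2.imwrite("pics/w2.png",im[:,:,::-1])
import pickle; pickle.dump(c,open("w2.pkl","wb"))
t=optics.snapshot("top"); cv2.imwrite("pics/t2.png",t[:,:,::-1])
```

```text
8.025 [486.15349    129.27839285 150.06968557] [-1.79974764e+02  1.08045006e-02  7.29888769e+01] 57.16050948050093 44.79020833969116 [-0.20842737  0.29224213 -3.90292692]
```

View pics/w2.png

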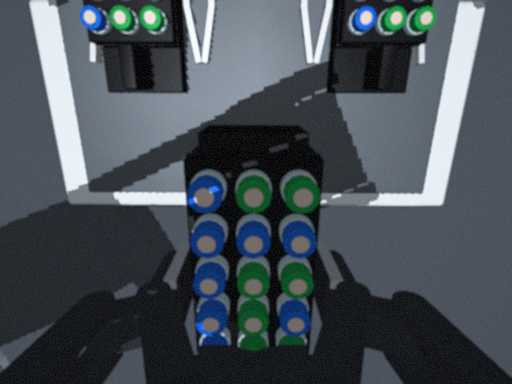

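The wrist view shows the held tray straight in the grip. The loaded trays' handle ends are at rows 92 (columns 108–187 and 329–408). The free lane's inner flare tips are near (202,62) and (313,62), and the ledge corners at (67,205) and (443,207).

Run:
```python
from h import *
import pickle; c=pickle.load(open("w2.pkl","rb"))
e=cast([(108,92.5),(187,93),(329,93),(408,93.5)],c,51); L,R=(e[0]+e[1])/2,(e[2]+e[3])/2
d=L-R; print(e,np.linalg.norm(d)); ay=d/np.linalg.norm(d); ax=np.array([ay[1],-ay[0]])
print("yaw",np.degrees(np.arctan2(ax[1],ax[0])),"home",(L+R)/2+72*ax,"mouth grip",(L+R)/2-18*ax)
f=cast([(202,62),(313,62)],c,44); print("flare mid",f.mean(0),"home",f.mean(0)+52*ax, np.linalg.norm(f[0]-f[1]))
k=cast([(67,205),(443,206)],c,35); kk=k[0]-k[1];print("ledge corners mid",k.mean(0),"home",k.mean(0)+172*ax,np.linalg.norm(kk),np.degrees(np.arctan2(kk[1],kk[0]))-90)
p=cast([(187,160),(322,160)],c,150+34-11);print("block front",p,p.mean(0))
```

```text
[[404.18020729 238.22417924]
 [461.78594653 220.2090807 ]
 [565.59228525 188.42971383]
 [623.28049782 170.38910631]] 168.96133273332347
yaw 72.85537104239272 home [534.93423438 273.11360572] mouth grip [508.40360918 187.11287359]
flare mid [519.89935184 225.93184962] home [535.22815751 275.62116151] 84.72963652408988
ledge corners mid [483.19482682 111.24073435] home [533.89779942 275.59768908] 344.59486261637625 72.82257620173601
block front [[476.79051531 188.47564881]
 [529.23651895 172.4236626 ]] [503.01351713 180.4496557 ]
```

Emit:
apply_moves --pt "15 0.7 0 0 0 0 0.6" --pt "20 0.7 0 0 0 0 0.6" --pt "20 0.7 0 0 0 0 0.6" --pt "8.5 0.7 0 0 0 0.003 0.6" --pt "0 0 20 0 0 0 0.6" --pt "0 0 25 0 0 0 0.6" --pt "0 0 25 0 0 0 0.6" --pt "0 0 20 0 0 0 0.6" --pt "0 0 8 0 0 0 0.6" --pt "0 0 0 0 0 0 0.6" --pt "0 0 0 0 0 0 0.6"

```text
time: 9.5
tool_pos: [508.6, 189.5, 53.4]
tcp_rot: [179.9, -0.1, 72.8]
ft_force: [-0.0, 0.4, -4.0]
finger_gap: 57.2
grip_force: 44.7
```

Emit:
apply_moves --pt "0 0 2 0 0 0 0.6" --pt "0 0 2 0 0 0 0.6" --pt "0 0 0 0 0 0 0.6" --pt "0 0 0 0 0 0 0.6"

```text
time: 10.0
tool_pos: [507.8, 189.1, 48.3]
tcp_rot: [180.0, -0.0, 72.8]
ft_force: [0.3, -0.8, -4.2]
finger_gap: 57.3
grip_force: 44.8
```

Emit:
apply_moves --pt "0 0 1 0 0 0 0.6" --pt "0 0 1 0 0 0 0.6" --pt "0 0 0 0 0 0 0.6"

```text
time: 10.38
tool_pos: [507.9, 189.2, 46.8]
tcp_rot: [180.0, -0.0, 72.8]
ft_force: [-3.7, -0.4, 3.5]
finger_gap: 56.9
grip_force: 45.7
```

Emit:
apply_moves --pt "0 0 0.7 0 0 0 0.6" --pt "0 0 0 0 0 0 0.6"

```text
time: 10.62
tool_pos: [507.9, 189.2, 46.8]
tcp_rot: [180.0, 0.0, 72.8]
ft_force: [-8.0, -2.4, 10.4]
finger_gap: 57.4
grip_force: 46.4
```

Emit:
apply_moves --pt "0 0 0 0 0 0 0.2" --pt "0 0 0 0 0 0 0.15" --pt "0 0 0 0 0 0 0.15" --pt "0 0 0 0 0 0 0.15"

```text
time: 11.12
tool_pos: [507.8, 189.2, 45.6]
tcp_rot: [180.0, -0.0, 72.8]
ft_force: [-0.1, 0.0, 0.5]
finger_gap: 72.5
grip_force: 0.0
```

Emit:
apply_moves --pt "0 0 -20 0 0 0 0.15" --pt "0 0 -30 0 0 0 0.15" --pt "0 0 -30 0 0 0 0.15" --pt "-28 0 0 0 0 0 0.5" --pt "-28 0 0 0 0 0 1" --pt "-28 0 0 0 0 0 1" --pt "-26 0 0 0 0 0 1" --pt "0 0 0 0 0 0 1" --pt "0 0 0 0 0 0 1"

```text
time: 12.25
tool_pos: [475.5, 84.5, 125.8]
tcp_rot: [180.0, -0.0, 72.8]
ft_force: [0.1, 0.7, -0.1]
finger_gap: 0.2
grip_force: 0.0
```

Run:
```python
from h import *
s=sensors.sense(); print(s["time"],s["tool_pos"],s["tcp_rot"],s["finger_gap"],s["joint_pos"])
import pickle; c=optics.get_calibration("wrist"); im=optics.snapshot("wrist"); cv2.imwrite("pics/w3.png",im[:,:,::-1]); pickle.dump(c,open("w3.pkl","wb"))
```

```text
12.25 [475.51157578  84.45842774 125.77297574] [ 1.79976180e+02 -2.94794421e-02  7.27538887e+01] 0.1623145652421756 [ 3.97167601e+00 -6.50670770e+00  1.10572548e+02  1.94459017e-02
  7.59012856e+01  2.12130619e+01]
```

View pics/w3.png

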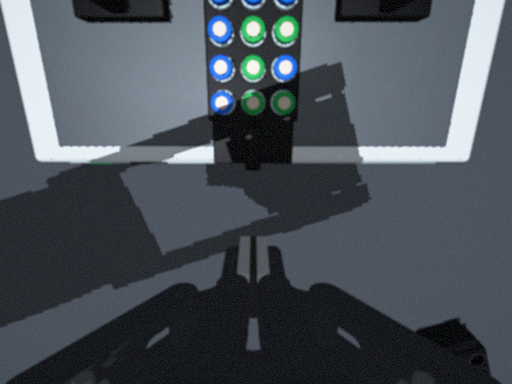

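The tray stands upright and centred: its columns 205–298 sit midway between the loaded trays. The fin end is near (252,168). Next I turn the shut fingers 90° so the camera clears the lip, then push.

Emit:
apply_moves --pt "0 0 0 0 0 -0.1745 1" --pt "0 0 0 0 0 -0.1745 1" --pt "0 0 0 0 0 -0.1745 1" --pt "0 0 0 0 0 -0.1745 1" --pt "0 0 0 0 0 -0.1745 1" --pt "0 0 0 0 0 -0.1745 1" --pt "0 0 0 0 0 -0.1745 1" --pt "0 0 0 0 0 -0.1745 1" --pt "0 0 0 0 0 -0.1745 1" --pt "0 0 25 0 0 0 1" --pt "0 0 25 0 0 0 1" --pt "0 0 18 0 0 0 1" --pt "0 0 0 0 0 0 1" --pt "0 5 0 0 0 0 1" --pt "0 5 0 0 0 0 1" --pt "0 0 0 0 0 0 1"

```text
time: 14.3
tool_pos: [479.0, 94.2, 58.5]
tcp_rot: [180.0, 0.1, 162.8]
ft_force: [-0.5, -0.4, -0.2]
finger_gap: -0.1
grip_force: 0.0
```

Emit:
apply_moves --pt "0 4 0 0 0 0 1" --pt "0 4 0 0 0 0 1" --pt "0 4 0 0 0 0 1" --pt "0 4 0 0 0 0 1" --pt "0 4 0 0 0 0 1"

```text
time: 14.92
tool_pos: [484.2, 112.8, 57.6]
tcp_rot: [-180.0, 0.0, 162.8]
ft_force: [-0.8, -3.3, 1.9]
finger_gap: 0.1
grip_force: 1.7
```

Emit:
apply_moves --pt "0 6 0 0 0 0 1" --pt "0 6 0 0 0 0 1" --pt "0 6 0 0 0 0 1" --pt "0 6 0 0 0 0 1" --pt "0 6 0 0 0 0 1" --pt "0 6 0 0 0 0 1"

```text
time: 15.68
tool_pos: [494.9, 147.5, 57.6]
tcp_rot: [-180.0, 0.0, 162.8]
ft_force: [-1.0, -4.5, 3.6]
finger_gap: -0.1
grip_force: 2.1
```

Emit:
apply_moves --pt "0 6 0 0 0 0 1" --pt "0 6 0 0 0 0 1" --pt "0 6 0 0 0 0 1" --pt "0 6 0 0 0 0 1" --pt "0 6 0 0 0 0 1" --pt "0 4 0 0 0 0 1"

```text
time: 16.42
tool_pos: [504.9, 180.0, 57.6]
tcp_rot: [180.0, -0.0, 162.8]
ft_force: [-0.9, -4.0, 3.4]
finger_gap: 0.0
grip_force: 2.0
```

Emit:
apply_moves --pt "0 3 0 0 0 0 1" --pt "0 3 0 0 0 0 1" --pt "0 3 0 0 0 0 1"

```text
time: 16.8
tool_pos: [507.5, 188.3, 57.5]
tcp_rot: [-180.0, -0.0, 162.8]
ft_force: [-1.3, -3.3, 3.6]
finger_gap: -0.2
grip_force: 2.1
```

Emit:
apply_moves --pt "0 2 0 0 0 0 1" --pt "0 2 0 0 0 0 1" --pt "0 1 0 0 0 0 1" --pt "0 0 0 0 0 0 1"

```text
time: 17.3
tool_pos: [509.0, 193.1, 57.6]
tcp_rot: [180.0, 0.0, 162.8]
ft_force: [-0.8, -2.9, 1.3]
finger_gap: 0.1
grip_force: 1.3
```

Emit:
apply_moves --pt "0 1 0 0 0 0 1" --pt "0 1 0 0 0 0 1" --pt "0 0 0 0 0 0 1"

```text
time: 17.68
tool_pos: [509.6, 195.0, 57.6]
tcp_rot: [180.0, -0.0, 162.8]
ft_force: [-0.1, -3.1, 2.3]
finger_gap: 0.0
grip_force: 1.4
```

Emit:
apply_moves --pt "0 1 0 0 0 0 1" --pt "0 1 0 0 0 0 1" --pt "0 0 0 0 0 0 1"

```text
time: 18.05
tool_pos: [509.9, 195.8, 57.6]
tcp_rot: [-179.9, -0.0, 162.8]
ft_force: [-2.7, -8.1, 5.5]
finger_gap: 0.0
grip_force: 4.7
```

Emit:
apply_moves --pt "0 1 0 0 0 0 1" --pt "0 1 0 0 0 0 1" --pt "0 0 0 0 0 0 1"

```text
time: 18.42
tool_pos: [509.9, 196.0, 57.5]
tcp_rot: [-179.7, -0.1, 162.7]
ft_force: [-8.0, -18.0, 11.5]
finger_gap: 0.0
grip_force: 9.8
```

Run:
```python
from h import *
s=sensors.sense(); print(s["time"],s["tool_pos"],s["joint_pos"])
t=optics.snapshot("top"); sc=optics.snapshot("scene")
a=cv2.resize(t[75:255,85:225],None,fx=3.2,fy=3.2,interpolation=cv2.INTER_CUBIC); b=cv2.resize(sc[70:220,245:375],None,fx=2.6,fy=2.6)
o=np.zeros((576,a.shape[1]+b.shape[1],3),np.uint8);o[:a.shape[0],:a.shape[1]]=a;o[:b.shape[0],a.shape[1]:]=b
cv2.imwrite("pics/c4.png",o[:,:,::-1]); cv2.imwrite("pics/s4.png",sc[:,:,::-1]);cv2.imwrite("pics/t4.png",t[:,:,::-1])
```

```text
18.425 [509.90893507 195.98467829  57.5429692 ] [ 15.79316227   8.33660992 103.25964436  -0.23498862  68.62281673
 -56.86066138]
```

View pics/c4.png

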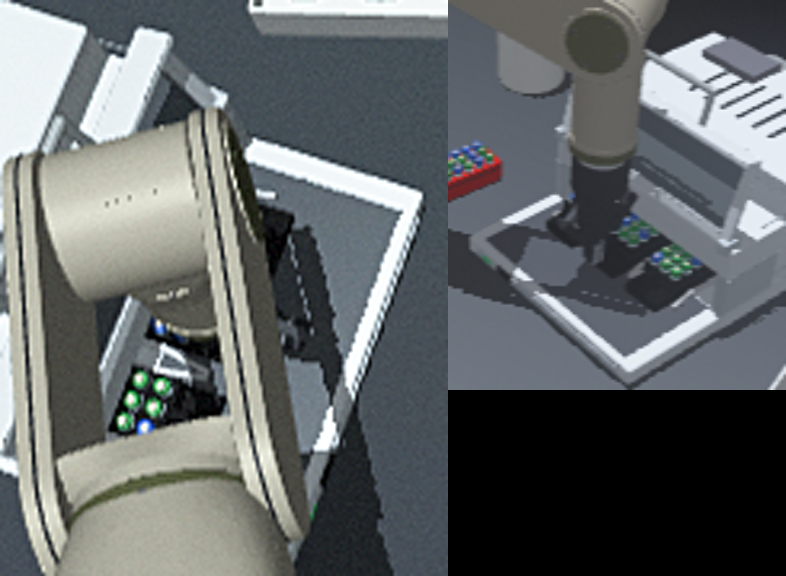

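The push stopped at 18 N with no further travel, about 83 mm in front of the home origin as expected, so the tray is against the stop. I'll back off and rise, then measure the hood and check the tray.

Emit:
apply_moves --pt "0 -10 0 0 0 0 1" --pt "0 -20 0 0 0 0 1" --pt "0 -20 -20 0 0 0 1" --pt "0 -20 -40 0 0 0 1" --pt "0 -10 -40 0 0 0 1" --pt "0 0 -45 0 0 0 1" --pt "0 0 -45 0 0 0 1" --pt "0 0 -45 0 0 0 1" --pt "0 0 -45 0 0 0 1" --pt "0 0 -40 0 0 0 1" --pt "0 0 0 0 0 0 1"

```text
time: 19.9
tool_pos: [488.1, 122.1, 381.7]
tcp_rot: [179.8, 0.4, 162.8]
ft_force: [0.9, -0.3, 0.5]
finger_gap: 0.2
grip_force: 0.0
```

Run:
```python
from h import *
import pickle
s=sensors.sense(); print(s["time"],s["tool_pos"],s["tcp_rot"],s["joint_pos"])
c=optics.get_calibration("wrist"); im=optics.snapshot("wrist"); pickle.dump(c,open("w5.pkl","wb"))
cv2.imwrite("pics/w5.png",im[:,:,::-1])
ax=np.array([.2948,.9556]);ay=np.array([-.9556,.2948]);home=np.array([534.5,275]);S=home-7*ax
for n in ("top","scene"):
    cc=optics.get_calibration(n)
    for a in (2.05,2.2,2.35):
        p=a-.349; m=S-168*np.cos(p)*ax; z=148+168*np.sin(p)
        print(n,a,proj([[*(m+65*ay),z],[*(m-65*ay),z]],cc).round(1).tolist())
t=cv2.imread("pics/top0.png")[50:255,20:225]; q=cv2.imread("pics/scene0.png")[80:180,270:385]
A=cv2.resize(t,(410,410),interpolation=2); B=cv2.resize(q,None,fx=3,fy=3,interpolation=2)
o=np.zeros((600,755,3),np.uint8); o[:410,:410]=A; o[:B.shape[0],410:]=B; w=cv2.resize(im[:,:,::-1],(341,256)); o[330:586,412:753]=w
cv2.imwrite("pics/c5.png",o)
```

```text
19.9 [488.13077402 122.09020816 381.65135556] [179.80384776   0.36153261 162.76358684] [ 8.18633538e+00 -8.61197113e+00  8.57221016e+01  2.24869819e-02
  1.02479139e+02 -6.45729325e+01]
top 2.05 [[88.4, 169.4], [111.1, 114.9]]
top 2.2 [[78.7, 166.5], [101.4, 112.4]]
top 2.35 [[70.2, 164.1], [92.9, 110.6]]
scene 2.05 [[313.9, 90.2], [342.0, 106.7]]
scene 2.2 [[319.2, 89.2], [347.3, 105.5]]
scene 2.35 [[324.1, 89.3], [352.1, 105.3]]
```

View pics/c5.png

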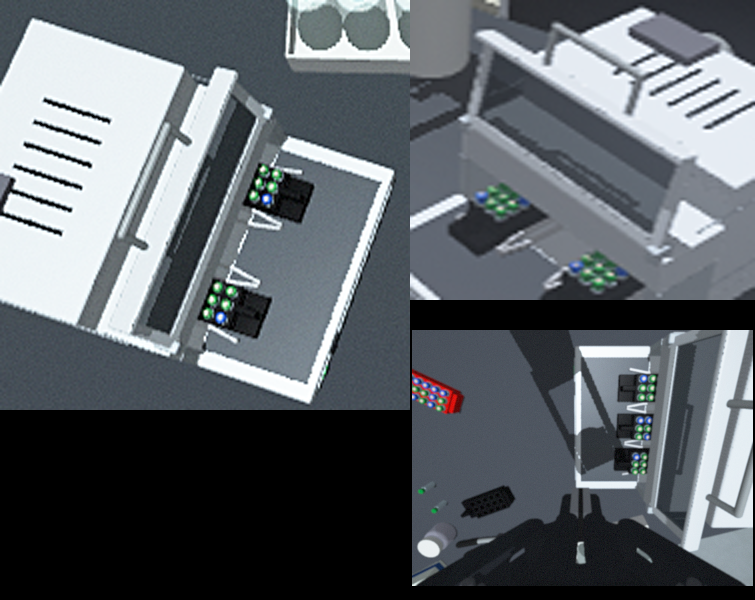

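The three trays' handle ends line up in the wrist view. The hood bar ends, at top (103.5,112.5)/(81,168) and scene (317,89)/(347,105), match a ≈ 2.16. I move over the bar with the fingers open about 30 mm and look.

Emit:
apply_moves --pt "0.8 32 0 0 0 0 0.65" --pt "0 32 0 0 0 0 0.65" --pt "0 32 0 0 0 0 0.65" --pt "0 32 0 0 0 0 0.65" --pt "0 32 0 0 0 0 0.65" --pt "0 32.7 0 0 0 0 0.65" --pt "0 0 20 0 0 0 0.65" --pt "0 0 10 0 0 0 0.65" --pt "0 0 0 0 0 0 0.65"

```text
time: 21.08
tool_pos: [542.7, 305.7, 345.4]
tcp_rot: [-179.9, -0.2, 162.7]
ft_force: [-1.0, 0.3, 1.1]
finger_gap: 29.4
grip_force: 0.0
```

Run:
```python
from h import *
import pickle
s=sensors.sense(); print(s["time"],s["tool_pos"],s["tcp_rot"],s["finger_gap"])
ax=np.array([.2948,.9556]);ay=np.array([-.9556,.2948]);home=np.array([534.5,275]);S=home-7*ax
c=pickle.load(open("w5.pkl","rb")); im5=cv2.imread("pics/w5.png")[:,:,::-1].copy()
p,m=caps(im5,(305,55,368,218),8); w=cast(p,c,83)-home; L=np.c_[w@ax,w@ay]; print(L[np.argsort(L[:,1])].round(1).tolist())
c=optics.get_calibration("wrist"); im=optics.snapshot("wrist"); cv2.imwrite("pics/w6.png",im[:,:,::-1]); pickle.dump(c,open("w6.pkl","wb"))
pp=1.811; mm=S-168*np.cos(pp)*ax; z=148+168*np.sin(pp)
print(proj([[*(mm+65*ay),z],[*mm,z],[*(mm-65*ay),z]],c).round(1).tolist())
```

```text
21.075 [542.65751083 305.73810226 345.41884191] [-1.79860225e+02 -1.57347025e-01  1.62734853e+02] 29.44533035690749
[[-29.9, -101.4], [-12.8, -99.9], [-13.0, -83.3], [-30.0, -73.1], [-11.9, -65.2], [-9.7, -18.0], [-28.0, -17.6], [-11.2, -0.1], [-28.3, -0.1], [-27.9, 18.4], [-9.5, 18.6], [-11.9, 66.4], [-29.6, 66.7], [-12.0, 85.2], [-29.5, 85.2], [-11.3, 103.6], [-29.5, 103.8]]
[[255.5, 122.3], [255.4, 225.5], [255.4, 309.4]]
```

View pics/w6.png

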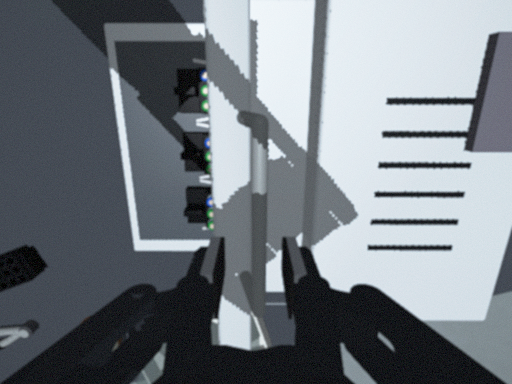

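The bar lies between the fingers at column ≈259, about 3 mm to the inner side. The middle tray's caps are within 2 mm of its neighbours' depth (1.5 mm deeper), so it is home. I descend and pinch.

Emit:
apply_moves --pt "0 3.5 10 0 0 0 0.65" --pt "0 0 15 0 0 0 0.65" --pt "0 0 15 0 0 0 0.65" --pt "0 0 10 0 0 0 0.65" --pt "0 0 0 0 0 0 0.65"

```text
time: 21.75
tool_pos: [543.9, 309.6, 296.0]
tcp_rot: [-179.9, -0.1, 162.8]
ft_force: [0.1, 0.3, 0.4]
finger_gap: 30.0
grip_force: 0.0
```

Emit:
apply_moves --pt "0 0 0 0 0 0 1" --pt "0 0 0 0 0 0 1" --pt "0 0 0 0 0 0 1" --pt "0 0 0 0 0 0 1" --force 25

```text
time: 22.25
tool_pos: [544.6, 310.0, 298.2]
tcp_rot: [180.0, 0.0, 162.8]
ft_force: [-1.0, -0.0, 3.0]
finger_gap: 8.8
grip_force: 24.9
```

Run:
```python
import numpy as np
p=np.linspace(1.832,-.349,23)
y=-168*np.cos(p); z=168*np.sin(p)
print(np.c_[np.diff(y),-np.diff(z)].round(1).tolist())
```

```text
[[-16.3, -3.5], [-16.5, -1.9], [-16.6, -0.2], [-16.6, 1.4], [-16.4, 3.1], [-16.0, 4.7], [-15.4, 6.2], [-14.7, 7.7], [-13.9, 9.1], [-12.9, 10.5], [-11.8, 11.7], [-10.6, 12.8], [-9.3, 13.8], [-7.9, 14.7], [-6.4, 15.4], [-4.8, 15.9], [-3.2, 16.3], [-1.6, 16.6], [0.0, 16.6], [1.7, 16.6], [3.3, 16.3], [4.9, 15.9]]
```

Emit:
apply_moves --pt "0 -16.3 -3.5 0 0 0 1" --pt "0 -16.5 -1.9 0 0 0 1" --pt "0 -16.6 -0.2 0 0 0 1" --pt "0 -16.6 1.4 0 0 0 1" --pt "0 -16.4 3.1 0 0 0 1" --pt "0 -16 4.7 0 0 0 1" --pt "0 0 0 0 0 0 1"

```text
time: 23.12
tool_pos: [514.7, 213.6, 293.2]
tcp_rot: [-179.8, -0.0, 162.6]
ft_force: [-2.3, -3.7, 3.2]
finger_gap: 8.8
grip_force: 25.8
```

Emit:
apply_moves --pt "0 -15.4 6.2 0 0 0 1" --pt "0 -14.7 7.7 0 0 0 1" --pt "0 -13.9 9.1 0 0 0 1" --pt "0 -12.9 10.5 0 0 0 1" --pt "0 -11.8 11.7 0 0 0 1" --pt "0 -10.6 12.8 0 0 0 1" --pt "0 0 0 0 0 0 1"

```text
time: 24.0
tool_pos: [491.1, 138.5, 233.7]
tcp_rot: [-179.9, -0.1, 162.7]
ft_force: [4.3, -1.5, -4.7]
finger_gap: 8.9
grip_force: 24.8
```

Emit:
apply_moves --pt "0 -9.3 13.8 0 0 0 1" --pt "0 -7.9 14.7 0 0 0 1" --pt "0 -6.4 15.4 0 0 0 1" --pt "0 -4.8 15.9 0 0 0 1" --pt "0 -3.2 16.3 0 0 0 1" --pt "0 0 0 0 0 0 1"

```text
time: 24.75
tool_pos: [482.2, 109.9, 157.5]
tcp_rot: [-180.0, -0.0, 162.7]
ft_force: [6.0, 3.8, -5.3]
finger_gap: 8.7
grip_force: 24.3
```

Emit:
apply_moves --pt "0 -1.6 16.6 0 0 0 1" --pt "0 0 16.6 0 0 0 1" --pt "0 1.7 16.6 0 0 0 1" --pt "0 3 12 0 0 0 1" --pt "0 0 0 0 0 0 1"

```text
time: 25.38
tool_pos: [483.5, 114.0, 96.5]
tcp_rot: [179.9, 0.0, 162.8]
ft_force: [5.2, 9.2, -2.7]
finger_gap: 9.0
grip_force: 24.3
```

Emit:
apply_moves --pt "0 3.5 8 0 0 0 1" --pt "0 3 6 0 0 0 1" --pt "0 0 0 0 0 0 1"

```text
time: 25.75
tool_pos: [484.7, 118.3, 82.4]
tcp_rot: [-179.9, -0.1, 162.8]
ft_force: [4.3, -3.8, -5.8]
finger_gap: 8.4
grip_force: 24.3
```

Emit:
apply_moves --pt "0 1 3 0 0 0 1" --pt "0 1 2 0 0 0 1" --pt "0 0 0 0 0 0 1"

```text
time: 26.12
tool_pos: [485.1, 118.6, 80.9]
tcp_rot: [-179.7, -0.1, 162.7]
ft_force: [-15.8, -14.0, 28.0]
finger_gap: 9.0
grip_force: 27.7
```

Emit:
apply_moves --pt "0 0 -2 0 0 0 0.8" --pt "0 0 0 0 0 0 0.65" --pt "0 0 0 0 0 0 0.65" --pt "0 0 -20 0 0 0 0.65" --pt "0 0 -25 0 0 0 0.65" --pt "0 0 0 0 0 0 1" --pt "0 0 0 0 0 0 1" --pt "0 0 0 0 0 0 1"

```text
time: 27.12
tool_pos: [485.0, 121.0, 124.7]
tcp_rot: [-179.9, -0.1, 162.8]
ft_force: [-0.2, -0.3, 0.7]
finger_gap: -0.1
grip_force: 0.0
```

Emit:
apply_moves --pt "0 0 15 0 0 0 1" --pt "0 0 7 0 0 0 1" --pt "0 0 3 0 0 0 1" --pt "0 0 3 0 0 0 1" --pt "0 0 0 0 0 0 1"

```text
time: 27.75
tool_pos: [485.9, 121.1, 98.0]
tcp_rot: [-180.0, -0.0, 162.8]
ft_force: [-0.2, 0.0, -0.1]
finger_gap: 0.2
grip_force: 0.0
```

Emit:
apply_moves --pt "0 0 2 0 0 0 1" --pt "0 0 2 0 0 0 1" --pt "0 0 2 0 0 0 1" --pt "0 0 0 0 0 0 1"

```text
time: 28.25
tool_pos: [486.5, 121.2, 95.0]
tcp_rot: [180.0, 0.1, 162.8]
ft_force: [-12.2, -2.0, 25.3]
finger_gap: 0.2
grip_force: 12.2
```

Emit:
apply_moves --pt "0 0 -6 0 0 0 1" --pt "0 0 -30 0 0 0 1" --pt "0 0 -40 0 0 0 1" --pt "0 0 -40 0 0 0 1" --pt "0 -30 -40 0 0 0 1" --pt "0 -40 0 0 0 0 1" --pt "0 -40 0 0 0 0 1" --pt "0 0 0 0 0 0 1"

```text
time: 29.25
tool_pos: [452.9, 14.1, 248.3]
tcp_rot: [-180.0, 0.0, 162.6]
ft_force: [0.2, 0.7, 0.2]
finger_gap: 0.2
grip_force: 0.0
```

Run:
```python
from h import *
s=sensors.sense(); print(s["time"],s["tool_pos"],s["ft_force"])
t=optics.snapshot("top"); sc=optics.snapshot("scene")
cv2.imwrite("pics/s7.png",sc[:,:,::-1])
a=cv2.resize(t,None,fx=.9,fy=.9)[:,:360]; b=cv2.resize(sc[60:320,190:390],None,fx=2.1,fy=2.1)
o=np.zeros((560,a.shape[1]+b.shape[1],3),np.uint8);o[:a.shape[0],:a.shape[1]]=a;o[:b.shape[0],a.shape[1]:]=b
cv2.imwrite("pics/c7.png",o[:,:,::-1])
ax=np.array([.2948,.9556]);ay=np.array([-.9556,.2948]);S=np.array([534.5,275])-7*ax
for A in (0,.1):
    p=A-.349; m=S-168*np.cos(p)*ax; print(A,proj([[*(m+65*ay),148+168*np.sin(p)],[*(m-65*ay),148+168*np.sin(p)]],optics.get_calibration("scene")).round(1).tolist())
```

```text
29.25 [452.87082821  14.08183484 248.28161071] [0.18725152 0.65385183 0.15148272]
0 [[271.5, 163.1], [295.5, 182.8]]
0.1 [[270.4, 160.2], [294.6, 179.8]]
```

View pics/c7.png

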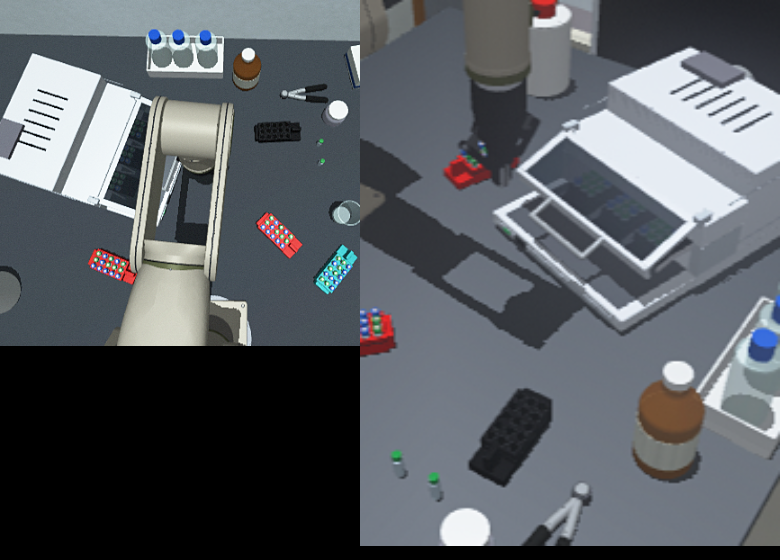

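The hood is down: the bar at crop (530,213)–(585,255) is close to the closed prediction, and the 25 N press stopped at the expected bar height. All else is in place and the arm is clear.

```bash
python3 -c "
from bench import r; print(r.hand_in())"
```

```text
the job is handed in; nothing more can be done
None
```

The full tray is home in the middle lane against the back stop, the hood is down on its stop, nothing else on the bench was seen to move, and the job is handed in at about 29 s; no verdict came back.

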